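# Shorten the fitting leg to its mark and hold it locked

## Task

The telescopic fitting leg in the bench stand is clamped too long. Swing the blue cam lever on its black collar open, put the open hand round collar and lever and push the collar up the pipe until its rim lies on the red band; then, still holding the leg there against its own weight, squeeze the lever fully shut against the collar with that same hand. Finish while holding: keep the collar and the closed lever gripped between the fingers and do not let go, with the rim still on the red band. Leave the pen, the sanding block and the cup where they are.

Things in the scene. Friction and masses are not known exactly. Their poses are not given: they have to be found in the camera images.
- stand: Grey bench stand, bolted down; origin on the bench under its column, z up. Plate 90 mm wide, y -36 to 120 mm. A 46 mm clamp block on top, centre z 250 mm, holds a 20 mm aluminium pipe that slopes down at 30 degrees towards the stand's +y. PIPE FRAME: the stand's frame turned -30 degrees about its x: y down the slope along the pipe, x level across it, z square on it, upward.
- leg_slide (a joint): Slide of the leg (m), a dark 27 mm tube over the pipe's lower end, 0.5 kg with collar and lever. 0 = right down, leg longest, rim 165 mm down the pipe from the clamp block's centre; grows up the slope, at most 0.105. Lever closed: locked by friction. Lever open: it slides softly down to 0 by itself; about 2.5 N along the pipe hold it or push it up.
- red_band (a joint): Place of the red tape band (6 mm wide, round the pipe) on the same scale as leg_slide: when leg_slide has this value the collar's rim is at the middle of the band. It never moves during the job.
- lever_angle (a joint): Angle of the blue cam lever (rad): 0 = closed, upright against the collar; 0.65 = fully open, leaning out to the stand's -x side, where it stays. Below about 0.44 it clamps the pipe. It takes about 5 to 7 N at the tip to open or close, and snaps over a dead centre near 0, where it stays shut by itself.
- leg_mouth (a point): Point on the pipe axis in the collar's upper rim face, the face that is set to the band.
- band_mid (a point): Point on the pipe axis in the middle of the red band.
- collar: Black collar on the leg's upper end; origin leg_mouth, axes of the pipe frame. Flange 58 mm across, y 0 to 7 mm: a hand stop, a finger below it pushes the leg up. Below it a block x -16 to 16, y 7 to 43, z -15 to 15 mm; grip its flat +x face, against the lever. Pivot ears at -x to x -23, z -11 to 3, y 8 to 11 and 37 to 40 mm.
- cam_lever: Blue cam lever: blade, 8 mm thick, 23 mm wide along the pipe. Origin on its hinge (along the pipe, at x -20, y 24, z -4 mm of the collar's frame). Own z to the tip, 42 mm; own x -5 (outer face) to 3 mm. Closed, it stands 23 mm clear above the collar's top, where a finger can push it outward. Width over collar and lever 41 mm closed, 66 mm fully open.
- lever_tip (a point): Middle of the top end of the blue lever's blade.
- marker_pen: Marker pen, white with a red cap, 16 x 136 x 16 mm, lying on the bench; bystander. Origin under its middle.
- sanding_block: Brown cork sanding block, 62 x 100 x 34 mm; bystander. Origin under its middle.
- white_cup: Off-white cup, 73 mm across, 84 mm high; bystander. Origin under its middle.

How it is judged:
On the way, in this order (a step that is already met when the one before it is completed fails the run):
1. the blue cam lever is swung open (value of joint lever_angle above 0.48 rad), for 0.1 s.
2. with the lever open, the fingers hold the collar so that its rim lies on the red band (distance between leg_mouth and band_mid below 0.004 m and value of joint lever_angle above 0.4 rad and contact force between the fingers and collar above 0.3 N), for 0.2 s.
At the end, for the whole second after the job is handed in: The cam lever is closed (within 0.06 rad), the collar's rim is within 4 mm of the middle of the red band, and the fingers still hold the collar and the closed lever, pressing each with more than 4 N (distance between leg_mouth and band_mid below 0.004 m and value of joint lever_angle below 0.06 rad and contact force between the fingers and collar above 4 N and contact force between the fingers and cam_lever above 4 N); the arm keeps its last pose, push and grip.
It fails at once if the pen, the sanding block or the cup is moved by more than 20 mm (distance of any of marker_pen, sanding_block, white_cup from where it was at the start of the episode above 0.02 m).
It also fails if it takes over 48 s, if anything falls off the work surface, if the arm or the gripper's body presses on something with over 40 N, if the wrist force passes 120 N, or if a joint passes its speed limit or range.

## Robot

A 7-joint arm with a two-finger parallel gripper is mounted at the origin on a cart in front of the work surface, level with it; the furniture and walls round the work are solid. World frame = base frame: x ahead of the robot, y to its left, z up, the work surface at z = 0. Lengths are in m, angles in rad, forces in N, time in s.
With the tool pointing down it reaches from about 0.4 to 0.875 m from the base axis. Payload 19.3 kg.
Tool frame: the origin (TCP) lies at the very end of the fingers, on their centre line; the grasp point (between the pads) lies 19 mm behind it; z points along the fingers, x is the direction in which the jaws open and shut, and the axes are right-handed (so a half turn about z gives the same grasp; the last joint's range is limited). The gripper opens to 85 mm and grips with 20 to 120 N. Pads are 22 mm wide; open, the fingers measure 114 mm over their backs; the gripper's body (76 mm by 85 mm) begins 54 mm behind the grasp point. The pads swing forward as they close: fully open they stand 13 mm farther back than shut.
Start: joints at [-1.273, 0.521, -0.036, 1.599, 0.021, 1.021, -0.113], TCP at [0.225, 0.583, 0.231] pointing down, gripper open.
Joint ranges: [-2.91, 2.91], [-0.3, 2.13], [-1.5, 1.42], [0.17, 2.43], [-1.26, 4.41], [0.16, 1.93], [-2.52, 2.52]. Speed limits (rad/s): [1.89, 1.89, 2.39, 2.39, 3.01, 3.01, 3.01].

## Interface

Orientations are given as a unit quaternion [w, x, y, z].
In Python, from station import observe, camera, camera_info, job_done gives the robot as it stands.
- The arm moves only by the tool send_rows, never from a script. Its argument "deltas" is text: rows parted by semicolons, each of 7 numbers parted by spaces: the shift along the tool's x, y, z in m, then the turn, a rotation vector about the tool's x, y, z in degrees, then the finger opening in m, from 0 to 0.0854. In form: dx dy dz ax ay az gripper; .... A call has 1 to 20 rows; each row shifts and turns the commanded pose from where the row before left it, along the tool's axes as they then stand; what a row does not reach is not made up. A row lasts 1/12 s, in which the tool goes at most 41.7 mm and 7.16 degrees, less where a joint would pass 70% of its speed; a pose out of reach is approached as far as the arm can. A call is refused whole if a number of a shift passes 0.0417 or a number of a turn 7.16, either way. A call with a gripper value outside its range is refused whole. The fingers move at their own pace and stop on an object; "force" is the grip in N (left out, the last holds). Time passes only in rows, so rows that do not move let the fingers close. It gives the time, the measured TCP pose, the force and the opening at its end, in the units of the state.
- observe(): the state, without advancing time (a new reading comes with each control period).
- camera(name): name is "scene" or "top"; returns the picture (480x640x3 uint8, red, green, blue); there is no depth.
- camera_info(name): a dict with "camera_matrix" (3x3 intrinsics, pixels), "D" ([k1, k2, p1, p2, k3] as OpenCV has them; the pictures are not rectified), "pose" (4x4, takes a point from camera to world coordinates). Camera axes: x right, y down, z forward; pixel columns grow to the right and rows downward; lengths in m; the calibration is good to about 2 mm. A picture is of the moment at which its call begins. camera_info takes no time and is no camera call.
- job_done(): hands the job in, once; it reports no verdict.
The state is a dict: "time": time; "joints": joint angles; "qd": joint speeds; "joint_efforts": joint torques, N m; "tcp_pos": TCP position; "tool_rot": TCP orientation; "contact_force": force on the tool from outside, world axes, zero at the start; "ft_torque": the same for the moment, N m; "gripper_width": finger opening in m.
Only numpy, scipy, OpenCV 4.12 (cv2) and the standard library are available. Lean on these libraries where they do the work, as an engineer would, in place of code of your own. Each camera call takes 0.05 s, during which the arm holds its last target.

## Working session

There is one attempt and no reset: what is moved stays moved. The work goes in short steps, Python scripts to look and compute and a tool call to move; the robot and the scene stay as the last step left them, time stands still between calls to the robot, and variables do not carry over. Pictures are saved under pics/ and viewed, and the job is handed in when it is done.

Besides the shell and the picture viewer there is one more tool, called after "Request:" as a command line: name --argument value ..., lists and objects as JSON in quotes. send_rows: Moves the arm, as the interface text tells. Its arguments: {"type":"object","properties":{"deltas":{"type":"string"},"force":{"type":"number"}},"required":["deltas"]}

```bash
ls; mkdir -p pics; python3 - <<'E'
from station import observe,camera,camera_info
import cv2,json
s=observe();print(s)
for n in("scene","top"):
    im=camera(n);cv2.imwrite(f"pics/{n}0.png",im[:,:,::-1]);i=camera_info(n);print(n,i)
E
```

```text
pics
{'time': 0.0, 'joints': array([-1.27324766,  0.52202723, -0.03635541,  1.59999829,  0.02116918,
        1.02107105, -0.11282139]), 'qd': array([-0.00086267, -0.0005657 , -0.00074837, -0.00088571,  0.00222667,
       -0.00055112, -0.00052319]), 'joint_efforts': array([ 1.69064160e-04, -9.27083158e+01,  1.98010504e+00, -3.69931054e+01,
        1.78424874e-02,  8.32770980e-03,  1.03830416e-05]), 'tcp_pos': array([0.22458923, 0.58290117, 0.23072064]), 'tool_rot': array([ 3.32880519e-04,  8.24480720e-01,  5.65889767e-01, -4.50811453e-04]), 'contact_force': array([ 0.20435753, -0.34454777, -0.06221069]), 'ft_torque': array([-0.02361937, -0.00036332, -0.02015333]), 'gripper_width': 0.08568160649748573}
scene {'camera_matrix': array([[590.15301102,   0.        , 320.96873361],
       [  0.        , 590.15301102, 231.58932166],
       [  0.        ,   0.        ,   1.        ]]), 'D': array([-0.10656476,  0.        ,  0.        ,  0.        ,  0.        ]), 'pose': array([[ 0.87289542, -0.280567  ,  0.39916882,  0.10316357],
       [-0.48737523, -0.46320445,  0.74020742, -0.39141457],
       [-0.022781  , -0.84066866, -0.54107045,  0.67205635],
       [ 0.        ,  0.        ,  0.        ,  1.        ]])}
top {'camera_matrix': array([[443.46222612,   0.        , 310.08766115],
       [  0.        , 443.46222612, 243.66029384],
       [  0.        ,   0.        ,   1.        ]]), 'D': array([-0.01874797,  0.        ,  0.        ,  0.        ,  0.        ]), 'pose': array([[-0.02115458, -0.99680787,  0.07698414,  0.44805794],
       [-0.99932672,  0.02339103,  0.02826586,  0.3531775 ],
       [-0.02997637, -0.07633435, -0.99663157,  0.97264625],
       [ 0.        ,  0.        ,  0.        ,  1.        ]])}
```

View pics/scene0.png

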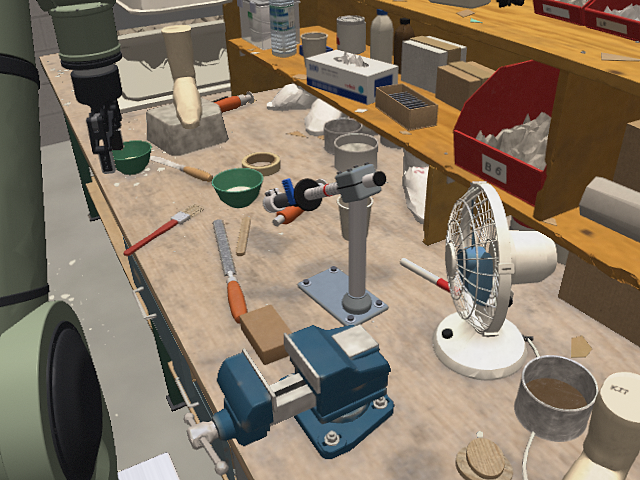

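View pics/top0.png

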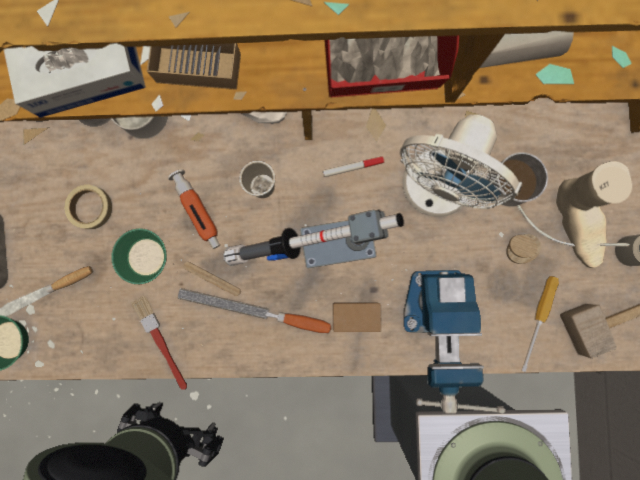

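```bash
python3 - <<'E'
import cv2
a=cv2.imread("pics/top0.png")[195:285,210:415];cv2.imwrite("pics/t0z.png",cv2.resize(a,None,fx=3.9,fy=3.9,interpolation=cv2.INTER_CUBIC))
a=cv2.imread("pics/scene0.png")[140:340,240:410];cv2.imwrite("pics/s0z.png",cv2.resize(a,None,fx=3,fy=3,interpolation=cv2.INTER_CUBIC))
E
```

```text
(no output)
```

View pics/t0z.png

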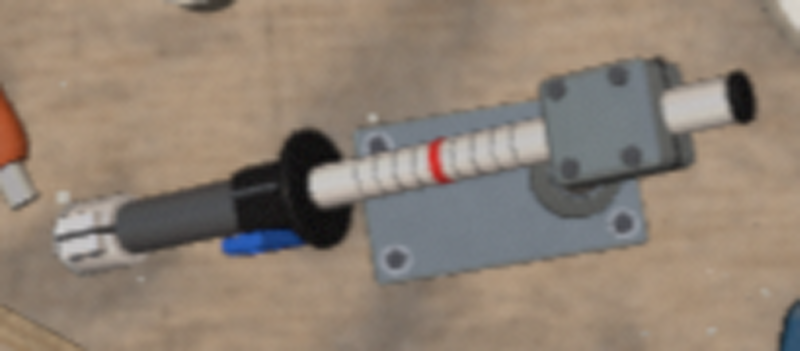

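View pics/s0z.png

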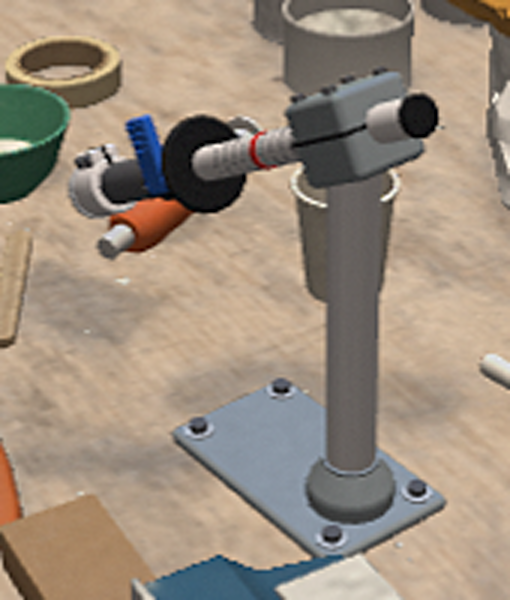

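```bash
cat > h.py <<'E'
import numpy as np,cv2
from station import observe,camera,camera_info
def ray(n,uv):
    i=camera_info(n);p=cv2.undistortPoints(np.array(uv,float).reshape(-1,1,2),i["camera_matrix"],i["D"]).reshape(-1,2)
    T=i["pose"];d=np.c_[p,np.ones(len(p))]@T[:3,:3].T
    return T[:3,3],d/np.linalg.norm(d,axis=1,keepdims=True)
def tri(us,ut):
    a,d=ray("scene",us);b,e=ray("top",ut);d=d[0];e=e[0]
    s=np.linalg.lstsq(np.c_[d,-e],b-a,rcond=None)[0]
    p=a+s[0]*d;q=b+s[1]*e
    return (p+q)/2,np.linalg.norm(p-q)
def proj(n,P):
    i=camera_info(n);M=np.linalg.inv(i["pose"])
    r=cv2.Rodrigues(M[:3,:3])[0]
    return cv2.projectPoints(np.array(P,float).reshape(-1,1,3),r,M[:3,3],i["camera_matrix"],i["D"])[0].reshape(-1,2)
ROI={"scene":(240,140,170,100),"top":(210,195,205,90)}
def masks(n,im):
    x,y,w,h=ROI[n];m=np.zeros(im.shape[:2],bool);m[y:y+h,x:x+w]=1
    hsv=cv2.cvtColor(im,cv2.COLOR_BGR2HSV);H,S,V=[hsv[...,k].astype(int) for k in range(3)]
    return dict(red=m&((H<6)|(H>174))&(S>140)&(V>100),blue=m&(H>100)&(H<130)&(S>140)&(V>60),black=m&(V<45))
def blobs(k):
    n,l,st,c=cv2.connectedComponentsWithStats(k.astype(np.uint8))
    return [(tuple(st[i]),c[i].round(1).tolist()) for i in range(1,n) if st[i][4]>12]
E
python3 - <<'E'
from h import *
for n in("scene","top"):
    im=cv2.imread(f"pics/{n}0.png")
    for k,m in masks(n,im).items():
        print(n,k,blobs(m))
        if k=="black":
            for c in cv2.findContours(m.astype(np.uint8),0,1)[0]:
                if len(c)>20: print("  ell",cv2.fitEllipse(cv2.convexHull(c)))
        if k!="black":
            for c in cv2.findContours(m.astype(np.uint8),0,1)[0]:
                if len(c)>8: print("  rect",cv2.boxPoints(cv2.minAreaRect(c)).round(1).tolist())
E
```

```text
scene red [((np.int32(323), np.int32(184), np.int32(5), np.int32(11), np.int32(14)), [324.6, 188.7])]
  rect [[322.5, 193.6999969482422], [323.5, 183.6999969482422], [327.0, 184.0], [326.0, 194.0]]
scene blue [((np.int32(282), np.int32(179), np.int32(14), np.int32(26), np.int32(184)), [289.0, 190.7])]
  rect [[281.79998779296875, 180.3000030517578], [289.70001220703125, 177.89999389648438], [297.0, 202.39999389648438], [289.1000061035156, 204.8000030517578]]
scene black [((np.int32(373), np.int32(172), np.int32(13), np.int32(14), np.int32(145)), [379.1, 178.5]), ((np.int32(274), np.int32(179), np.int32(48), np.int32(32), np.int32(607)), [301.6, 196.7]), ((np.int32(337), np.int32(182), np.int32(25), np.int32(7), np.int32(43)), [348.2, 185.6]), ((np.int32(256), np.int32(184), np.int32(5), np.int32(8), np.int32(14)), [258.4, 187.6]), ((np.int32(240), np.int32(201), np.int32(12), np.int32(7), np.int32(15)), [245.6, 204.7])]
  ell ((245.90057373046875, 204.11257934570312), (2.5596516132354736, 12.430408477783203), 62.28105163574219)
  ell ((348.45074462890625, 185.52468872070312), (2.0895
[... 546 characters left out ...]
.int32(20), np.int32(6), np.int32(87)), [276.4, 256.4])]
  rect [[410.29998779296875, 283.79998779296875], [411.79998779296875, 277.70001220703125], [413.5, 278.1000061035156], [411.8999938964844, 284.20001220703125]]
  rect [[267.0, 254.0], [286.0, 254.0], [286.0, 259.0], [267.0, 259.0]]
top black [((np.int32(397), np.int32(214), np.int32(6), np.int32(12), np.int32(56)), [399.5, 219.6]), ((np.int32(270), np.int32(229), np.int32(30), np.int32(29), np.int32(463)), [284.3, 244.5])]
  ell ((284.759033203125, 244.2961883544922), (30.978029251098633, 31.581342697143555), 20.640771865844727)
  ell ((399.5459899902344, 219.6051025390625), (5.3436198234558105, 11.771988868713379), 168.5735321044922)
```

```bash
python3 - <<'E'
from h import *
cap,e1=tri((379.1,178.5),(399.5,219.6));band,e2=tri((324.6,188.7),(321.3,236.0))
print(cap,e1,band,e2)
# disc crop, black fits
d=band-cap;print("dir",d/np.linalg.norm(d),np.linalg.norm(d),"yaw",np.degrees(np.arctan2(-d[0],d[1])),"slope",np.degrees(np.arcsin(-d[2]/np.linalg.norm(d))))
print(tri((307.7,194.3),(290.8,243.5)))
# stand plate bolts in top zoom -> z~8mm
uv=np.array([[376,145],[396,259],[623,222]])/3.9+[210,195]
o,r=ray("top",uv)
P=o+r*((0.01-o[2])/r[:,2:3]);print(P)
uv=np.array([[281,387],[199,427],[332,536],[417,490]])/3+[240,140]
o,r=ray("scene",uv)
P=o+r*((0.01-o[2])/r[:,2:3]);print(P)
E
```

```text
[0.53654005 0.23126327 0.27532875] 0.00021922144219894163 [0.5180026  0.35622553 0.20599742] 0.004768392225267666
dir [-0.1286392   0.86716562 -0.48111926] 0.14410425240867072 yaw 8.437974163829711 slope 28.75852833249201
(array([0.51128756, 0.41084546, 0.17107373]), np.float64(0.000439824047188705))
[[0.54773559 0.38797667 0.01      ]
 [0.48369854 0.37814689 0.01      ]
 [0.50142916 0.25156362 0.01      ]]
[[0.54851898 0.3880124  0.01      ]
 [0.48489224 0.3782283  0.01      ]
 [0.50213853 0.25128261 0.01      ]
 [0.56555942 0.26030178 0.01      ]]
```

```bash
cat >> h.py <<'E'
yaw=np.radians(8.2);cy,sy=np.cos(yaw),np.sin(yaw)
X=np.array([cy,sy,0]);Ys=np.array([-sy,cy,0]);Z0=np.array([0,0,1.])
Y=Ys*np.cos(np.pi/6)-Z0*.5;Z=Ys*.5+Z0*np.cos(np.pi/6)
C=np.array([.5313,.2779,.25])
def P(s,x=0,z=0): # s metres down the pipe from clamp centre
    return C+s*Y+x*X+z*Z
def s_surface(n,uv,r):
    o,d=ray(n,uv);d=d[0];nn=-d-Y*(-d@Y);nn/=np.linalg.norm(nn)
    # C+sY+r nn ~ o+t d  + lateral miss
    A=np.c_[Y,-d];b=o-C-r*nn
    sol=np.linalg.lstsq(A,b,rcond=None)[0];res=A@sol-b
    return sol[0],res@X*1e3,res@Z*1e3
E
python3 - <<'E'
from h import *
print("band",s_surface("scene",(324.6,188.7),.0079),s_surface("top",(321.3,236.0),.0079))
print("cap",s_surface("scene",(379.1,178.5),0),s_surface("top",(399.5,219.6),0))
for n,f in(("scene",4),("top",6)):
    im=cv2.imread(f"pics/{n}0.png")
    x,y,w,h=(270,165,130,60) if n=="scene" else (255,205,130,65)
    z=cv2.resize(im[y:y+h,x:x+w],None,fx=6,fy=6,interpolation=cv2.INTER_CUBIC)
    def dr(pts,c):
        q=((proj(n,pts)-[x,y]+.5)*6).astype(int);cv2.polylines(z,[q.reshape(-1,1,2)],0,c,1)
    t=np.linspace(0,6.28,60)
    dr([P(0),P(.16)],(0,255,0))
    for s in(.16,.165): dr([P(s,.029*np.cos(a),.029*np.sin(a)) for a in t],(0,255,255))
    for s in(-.05,): dr([P(s,.010*np.cos(a),.010*np.sin(a)) for a in t],(255,255,0))
    dr([P(.092,.010*np.cos(a),.010*np.sin(a)) for a in t],(255,255,0))
    cv2.imwrite(f"pics/{n}0c.png",z)
E
```

```text
band (np.float64(0.08613162768619063), np.float64(-0.1947312561883225), np.float64(-1.6002275299803765)) (np.float64(0.08571193740466677), np.float64(-0.08616573563706216), np.float64(-0.009239857697037768))
cap (np.float64(-0.051468544534721106), np.float64(0.2145953538328384), np.float64(1.675259895232457)) (np.float64(-0.053831462278848996), np.float64(1.5234096066884526), np.float64(0.15965513928252614))
```

View pics/scene0c.png

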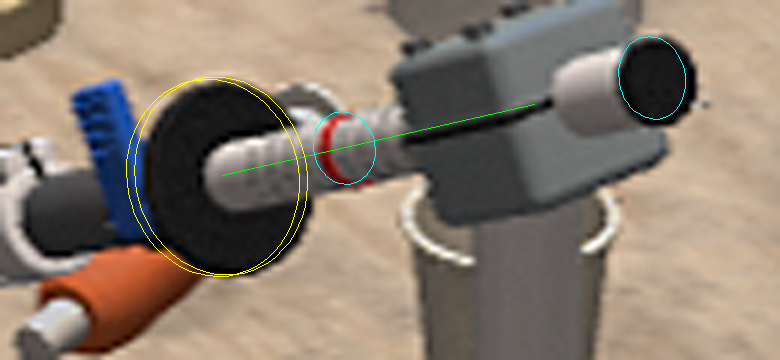

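View pics/top0c.png

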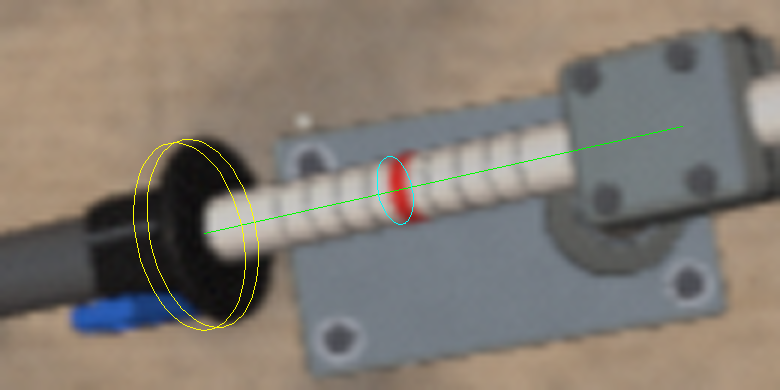

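```bash
cat >> h.py <<'E'
from scipy.spatial.transform import Rotation as Ro
RT=np.c_[X,-Y,-Z]
def go(target,R=RT):
    s=observe();q=s["tool_rot"];Rc=Ro.from_quat([q[1],q[2],q[3],q[0]])
    rv=(Rc.inv()*Ro.from_matrix(R)).as_rotvec(degrees=True)
    d=target-s["tcp_pos"]
    print("t",round(s["time"],2),"w",round(s["gripper_width"],4),"F",s["contact_force"].round(1),"tcp pipe(x,s,z)mm",pip(s["tcp_pos"]))
    print("rotvec",rv.round(1),"shift cur axes mm",(Rc.inv().apply(d)*1e3).round(1),"shift target axes mm",(R.T@d*1e3).round(1))
    return s
def pip(p): 
    v=p-C;return (np.array([v@X,v@Y,v@Z])*1e3).round(1)
E
python3 - <<'E'
from h import *
t=P(.179,0,.10);print(t,np.linalg.norm(t[:2]));go(t)
print("tip",proj("scene",P(.179,-.021,.038)),proj("top",P(.179,-.021,.038)))
print(tri((286.2,180),(270,256.5)), P(.179,-.021,.038))
E
```

```text
[0.50205842 0.48082248 0.24710254] 0.6951639536040839
t 0.1 w 0.0852 F [ 0.5 -0.4 -0.6] tcp pipe(x,s,z)mm [-260.   308.9  156.2]
rotvec [-27.1 -15.8  59.3] shift cur axes mm [  4.5 295.6 -16.3] shift target axes mm [260.  129.9  56.2]
tip [[284.49953542 178.28583587]] [[269.64674389 257.35810666]]
(array([0.48792044, 0.44671129, 0.18956306]), np.float64(0.0011726179147644891)) [0.48569462 0.44714421 0.19340897]
```

Request:
send_rows --deltas "0 0 -0.004 -2.26 -1.32 4.94 0; 0 0 -0.004 -2.26 -1.32 4.94 0; 0 0 -0.004 -2.26 -1.32 4.94 0; 0 0 -0.004 -2.26 -1.32 4.94 0; 0 0 -0.004 -2.26 -1.32 4.94 0; 0 0 -0.004 -2.26 -1.32 4.94 0; 0 0 0 -2.26 -1.32 4.94 0; 0 0 0 -2.26 -1.32 4.94 0; 0 0 0 -2.26 -1.32 4.94 0; 0 0 0 -2.26 -1.32 4.94 0; 0 0 0 -2.26 -1.32 4.94 0; 0 0 0 -2.26 -1.32 4.94 0; 0 0 0 0 0 0 0; 0 0 0 0 0 0 0" --force 60

```text
time: 1.27
tcp_pos: [0.2235, 0.5856, 0.254]
tool_rot: [0.258, 0.963, 0.07, 0.019]
contact_force: [-0.1, -0.5, 0.3]
gripper_width: 0.0003
```

```bash
python3 -c "
from h import *
print(go(P(.179,0,.10))['joints'].round(2))"
```

```text
t 1.27 w 0.0003 F [-0.1 -0.5  0.3] tcp pipe(x,s,z)mm [-260.8  299.7  177.7]
rotvec [ 0.  -0.1  0.1] shift cur axes mm [260.4 121.3  78. ] shift target axes mm [260.8 120.7  77.7]
[-1.53  0.82  0.3   1.15 -0.    1.67 -1.12]
```

Request:
send_rows --deltas "0.020 0.0093 0 0 0 0 0; 0.020 0.0093 0 0 0 0 0; 0.020 0.0093 0 0 0 0 0; 0.020 0.0093 0 0 0 0 0; 0.020 0.0093 0 0 0 0 0; 0.020 0.0093 0 0 0 0 0; 0.020 0.0093 0 0 0 0 0; 0.020 0.0093 0 0 0 0 0; 0.020 0.0093 0 0 0 0 0; 0.020 0.0093 0 0 0 0 0; 0.020 0.0093 0 0 0 0 0; 0.020 0.0093 0 0 0 0 0; 0.020 0.0093 0 0 0 0 0; 0 0 0.02 0 0 0 0; 0 0 0.02 0 0 0 0; 0 0 0.02 0 0 0 0; 0 0 0.02 0 0 0 0; 0 0 0 0 0 0 0; 0 0 0 0 0 0 0"

```text
time: 2.85
tcp_pos: [0.5014, 0.4792, 0.247]
tool_rot: [0.258, 0.964, 0.07, 0.019]
contact_force: [-0.1, 1.2, 0.3]
gripper_width: 0.0003
```

```bash
python3 - <<'E'
from h import *
print(go(P(.179,0,.10))['joints'].round(2))
for n in("scene","top"): cv2.imwrite(f"pics/{n}1.png",camera(n)[:,:,::-1])
a=cv2.imread("pics/scene1.png")[80:260,200:400];b=cv2.imread("pics/top1.png")[190:290,210:410]
cv2.imwrite("pics/c1.png",np.vstack([cv2.resize(a,None,fx=2,fy=2),cv2.resize(b,None,fx=2,fy=2)]))
E
```

```text
t 2.85 w 0.0003 F [-0.1  1.2  0.3] tcp pipe(x,s,z)mm [ -0.9 177.8  99.2]
rotvec [-0.1 -0.   0.1] shift cur axes mm [ 0.9 -1.2 -0.8] shift target axes mm [ 0.9 -1.2 -0.8]
[-1.16  0.88  0.35  1.06  0.11  1.59 -0.75]
```

View pics/c1.png

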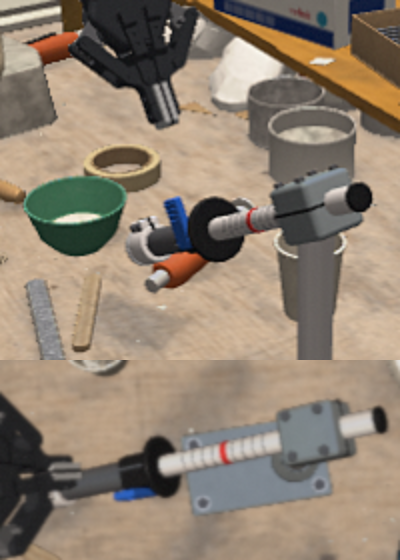

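Request:
send_rows --deltas "0.003 -0.001 0.02 0 0 0 0; 0 0 0.02 0 0 0 0; 0 0 0.02 0 0 0 0; 0 0 0.01 0 0 0 0; 0 0 0.004 0 0 0 0; 0 0 0.004 0 0 0 0; 0 0 0 0 0 0 0; 0 0 0 0 0 0 0"

```text
time: 3.62
tcp_pos: [0.51, 0.4429, 0.1791]
tool_rot: [0.258, 0.964, 0.069, 0.019]
contact_force: [0.7, 0.2, 0.5]
gripper_width: 0.0006
```

```bash
python3 - <<'E'
from h import *
go(P(.179,0,.02))
for n in("scene","top"): cv2.imwrite(f"pics/{n}2.png",camera(n)[:,:,::-1])
a=cv2.imread("pics/scene2.png")[120:240,240:400];b=cv2.imread("pics/top2.png")[200:280,210:370]
cv2.imwrite("pics/c2.png",np.vstack([cv2.resize(a,None,fx=3,fy=3),cv2.resize(b,None,fx=3,fy=3)]))
E
```

```text
t 3.62 w 0.0006 F [0.7 0.2 0.5] tcp pipe(x,s,z)mm [  2.4 179.6  21.8]
rotvec [-0.1 -0.1 -0. ] shift cur axes mm [-2.4  0.6  1.8] shift target axes mm [-2.4  0.6  1.8]
```

View pics/c2.png

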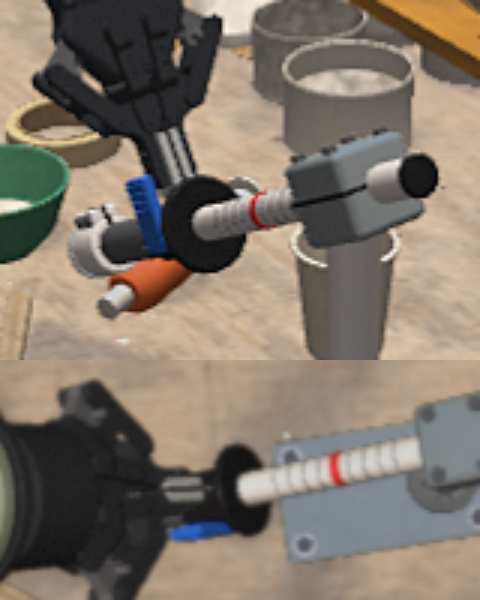

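Request:
send_rows --deltas "-0.003 0 0 0 0 0 0; -0.003 0 0 0 0 0 0; -0.003 0 0 0 0 0 0; -0.003 0 0 0 0 0 0; -0.003 0 0 0 0 0 0; -0.003 0 0 0 0 0 0; -0.002 0 0 0 0 0 0; 0 0 0 0 0 0 0"

```text
time: 4.38
tcp_pos: [0.4894, 0.4394, 0.1783]
tool_rot: [0.258, 0.963, 0.069, 0.019]
contact_force: [1.0, 0.0, -1.0]
gripper_width: -0.0
```

```bash
python3 - <<'E'
from h import *
s=go(P(.179,-.02,.02));print(s["contact_force"]@X)
for n in("scene","top"): cv2.imwrite(f"pics/{n}3.png",camera(n)[:,:,::-1])
a=cv2.imread("pics/scene3.png")[120:240,240:400];b=cv2.imread("pics/top3.png")[200:280,210:370]
cv2.imwrite("pics/c3.png",np.vstack([cv2.resize(a,None,fx=3,fy=3),cv2.resize(b,None,fx=3,fy=3)]))
E
```

```text
t 4.38 w -0.0 F [ 1.  0. -1.] tcp pipe(x,s,z)mm [-18.4 179.4  20.8]
rotvec [-0. -0.  0.] shift cur axes mm [-1.6  0.4  0.8] shift target axes mm [-1.6  0.4  0.8]
0.9856322450662133
```

View pics/c3.png

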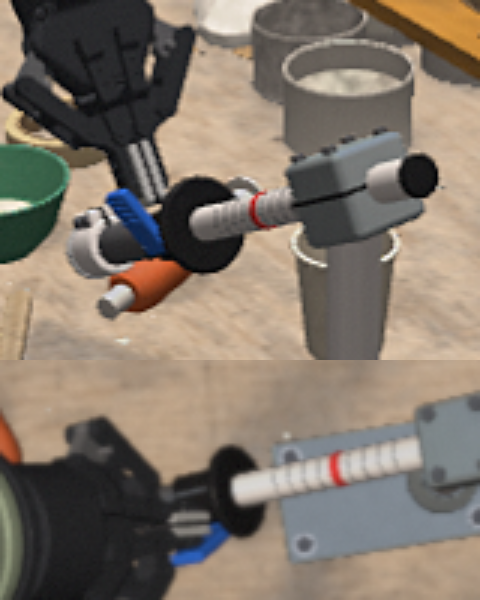

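Request:
send_rows --deltas "-0.003 0 0 0 0 0 0; -0.002 0 0 0 0 0 0; 0 0 0 0 0 0 0"

```text
time: 4.73
tcp_pos: [0.4846, 0.4389, 0.1782]
tool_rot: [0.258, 0.964, 0.069, 0.019]
contact_force: [0.4, 2.7, -1.1]
gripper_width: 0.0001
```

```bash
python3 - <<'E'
from h import *
s=go(P(.179,-.02,.02));print(s["contact_force"]@X)
for n in("scene","top"): cv2.imwrite(f"pics/{n}4.png",camera(n)[:,:,::-1])
a=cv2.imread("pics/scene4.png")[120:240,240:400];b=cv2.imread("pics/top4.png")[200:280,210:370]
cv2.imwrite("pics/c4.png",np.vstack([cv2.resize(a,None,fx=3,fy=3),cv2.resize(b,None,fx=3,fy=3)]))
for n in("scene","top"):
  for c in cv2.findContours(masks(n,cv2.imread(f"pics/{n}4.png"))["blue"].astype(np.uint8),0,1)[0]: print(n,cv2.boxPoints(cv2.minAreaRect(c)).round(1).tolist())
  for a in(.48,.55,.6,.65): # tip outer/inner/hinge at rim s=.165
    x=-.02-.042*np.sin(a);z=-.004+.042*np.cos(a); print(a,[proj(n,P(.165+y,x,z)).round(1).tolist()[0] for y in(.0125,.0355)])
E
```

```text
t 4.73 w 0.0001 F [ 0.4  2.7 -1.1] tcp pipe(x,s,z)mm [-23.2 179.7  20.9]
rotvec [-0. -0.  0.] shift cur axes mm [3.2 0.7 0.9] shift target axes mm [3.2 0.7 0.9]
0.7596370214258492
scene [[271.0, 189.0], [277.0, 183.0], [294.5, 200.5], [288.5, 206.5]]
0.48 [[277.1, 183.9], [271.2, 185.6]]
0.55 [[276.1, 185.2], [270.3, 186.8]]
0.6 [[275.5, 186.1], [269.6, 187.7]]
0.65 [[274.9, 187.1], [269.1, 188.7]]
top [[413.0, 284.0], [413.0, 284.0], [413.0, 284.0], [413.0, 284.0]]
top [[411.5, 280.5], [412.5, 279.5], [413.0, 280.0], [412.0, 281.0]]
top [[413.0, 278.0], [413.0, 278.0], [413.0, 278.0], [413.0, 278.0]]
top [[265.29998779296875, 268.20001220703125], [280.79998779296875, 255.3000030517578], [285.1000061035156, 260.6000061035156], [269.70001220703125, 273.3999938964844]]
0.48 [[273.5, 267.4], [263.3, 269.3]]
0.55 [[274.3, 268.7], [264.1, 270.7]]
0.6 [[274.8, 269.7], [264.6, 271.6]]
0.65 [[275.3, 270.6], [265.2, 272.5]]
```

View pics/c4.png

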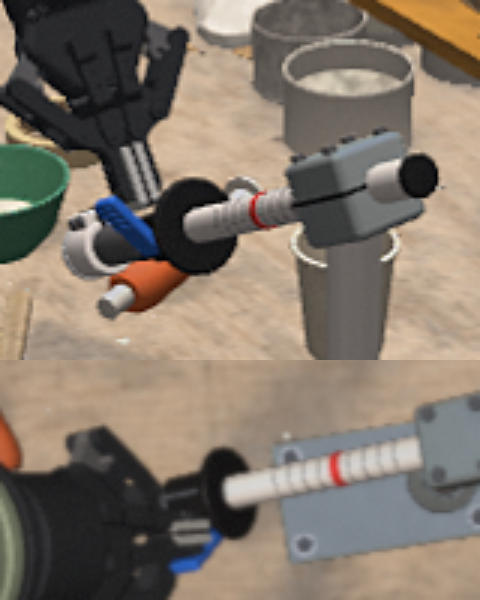

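Request:
send_rows --deltas "0 -0.002 -0.008 0 0 0 0; 0 0 -0.02 0 0 0 0; 0 0 -0.02 0 0 0 0; 0.006 -0.007 -0.015 0 0 0 0.080; 0 0 0 0 0 0 0.080; 0 0 0 0 0 0 0.080; 0 0 0 0 0 0 0.080; 0 0 0 0 0 0 0.080; 0 0 0 0 0 0 0.080; 0 0 0 0 0 0 0.080"

```text
time: 5.67
tcp_pos: [0.4854, 0.4779, 0.2282]
tool_rot: [0.258, 0.963, 0.069, 0.019]
contact_force: [0.4, 0.3, 0.1]
gripper_width: 0.0797
```

```bash
python3 - <<'E'
from h import *
s=go(P(.188,-.017,-.016))
for n in("scene","top"): cv2.imwrite(f"pics/{n}5.png",camera(n)[:,:,::-1])
a=cv2.imread("pics/scene5.png")[120:240,240:400];b=cv2.imread("pics/top5.png")[200:280,210:370]
cv2.imwrite("pics/c5.png",np.vstack([cv2.resize(a,None,fx=3,fy=3),cv2.resize(b,None,fx=3,fy=3)]))
for n in("scene","top"):
  for c in cv2.findContours(masks(n,cv2.imread(f"pics/{n}5.png"))["blue"].astype(np.uint8),0,1)[0]: print(n,cv2.boxPoints(cv2.minAreaRect(c)).round(1).tolist())
E
```

```text
t 5.67 w 0.0797 F [0.4 0.3 0.1] tcp pipe(x,s,z)mm [-16.9 188.   83.4]
rotvec [ 0. -0. -0.] shift cur axes mm [-0.1  0.  99.4] shift target axes mm [-0.1  0.  99.4]
scene [[269.8999938964844, 189.1999969482422], [275.29998779296875, 183.3000030517578], [294.1000061035156, 200.60000610351562], [288.70001220703125, 206.5]]
top [[413.0, 279.0], [413.0, 279.0], [413.0, 278.0], [413.0, 278.0]]
top [[264.1000061035156, 269.5], [274.20001220703125, 252.1999969482422], [282.3999938964844, 257.0], [272.29998779296875, 274.20001220703125]]
```

View pics/c5.png

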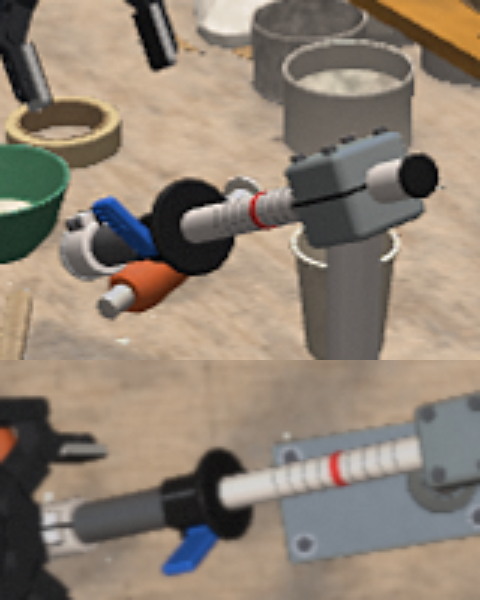

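Request:
send_rows --deltas "0 0 0.02 0 0 0 0.080; 0 0 0.02 0 0 0 0.080; 0 0 0.02 0 0 0 0.080; 0 0 0.015 0 0 0 0.080; 0 0 0.012 0 0 0 0.080; 0 0 0.012 0 0 0 0.080; 0 0 0 0 0 0 0.072; 0 0 0 0 0 0 0.072; 0 0 0 0 0 0 0.072"

```text
time: 6.52
tcp_pos: [0.4926, 0.4299, 0.1433]
tool_rot: [0.258, 0.964, 0.069, 0.019]
contact_force: [0.4, -0.3, -0.2]
gripper_width: 0.0717
```

```bash
python3 - <<'E'
from h import *
s=go(P(.188,-.017,-.016))
for n in("scene","top"): cv2.imwrite(f"pics/{n}6.png",camera(n)[:,:,::-1])
a=cv2.imread("pics/scene6.png")[120:240,240:400];b=cv2.imread("pics/top6.png")[200:280,210:370]
cv2.imwrite("pics/c6.png",np.vstack([cv2.resize(a,None,fx=3,fy=3),cv2.resize(b,None,fx=3,fy=3)]))
E
```

```text
t 6.52 w 0.0717 F [ 0.4 -0.3 -0.2] tcp pipe(x,s,z)mm [-16.6 188.5 -14.5]
rotvec [-0.1 -0.1 -0. ] shift cur axes mm [-0.4  0.5  1.5] shift target axes mm [-0.4  0.5  1.5]
```

View pics/c6.png

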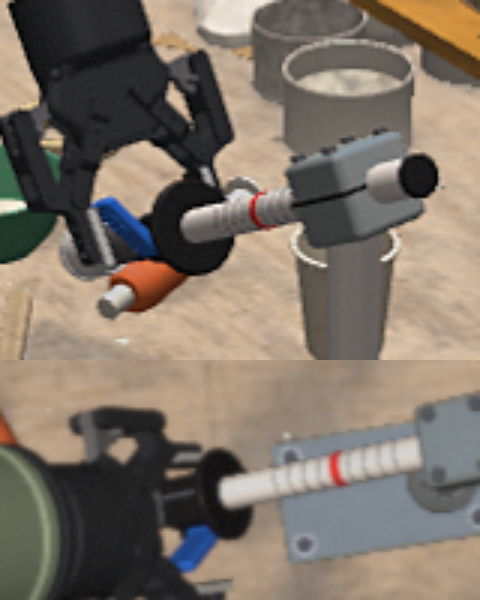

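Request:
send_rows --deltas "0 0 0 0 0 0 0.070; 0 0.002 0 0 0 0 0.070; 0 0.002 0 0 0 0 0.070; 0 0.002 0 0 0 0 0.070; 0 0.004 0 0 0 0 0.070; 0 0.004 0 0 0 0 0.070; 0 0.004 0 0 0 0 0.070; 0 0.004 0 0 0 0 0.070; 0 0.004 0 0 0 0 0.070; 0 0.004 0 0 0 0 0.070; 0 0 0 0 0 0 0.070" --force 20

```text
time: 7.53
tcp_pos: [0.4966, 0.4027, 0.1582]
tool_rot: [0.258, 0.963, 0.069, 0.019]
contact_force: [-0.6, 2.7, 0.5]
gripper_width: 0.0698
```

```bash
cat >> h.py <<'E'
def look(k):
    ims=[]
    for n in("scene","top"): cv2.imwrite(f"pics/{n}{k}.png",camera(n)[:,:,::-1])
    a=cv2.imread(f"pics/scene{k}.png")[120:240,240:400];b=cv2.imread(f"pics/top{k}.png")[200:280,210:370]
    cv2.imwrite(f"pics/c{k}.png",np.vstack([cv2.resize(a,None,fx=3,fy=3),cv2.resize(b,None,fx=3,fy=3)]))
E
python3 - <<'E'
from h import *
s=go(P(.188,-.017,-.016));print(s["contact_force"]@Y);look(7)
E
```

```text
t 7.53 w 0.0698 F [-0.6  2.7  0.5] tcp pipe(x,s,z)mm [-16.5 157.2 -15.2]
rotvec [-0.  -0.  -0.1] shift cur axes mm [ -0.5 -30.8   0.8] shift target axes mm [ -0.5 -30.8   0.8]
2.1281102014052453
```

View pics/c7.png

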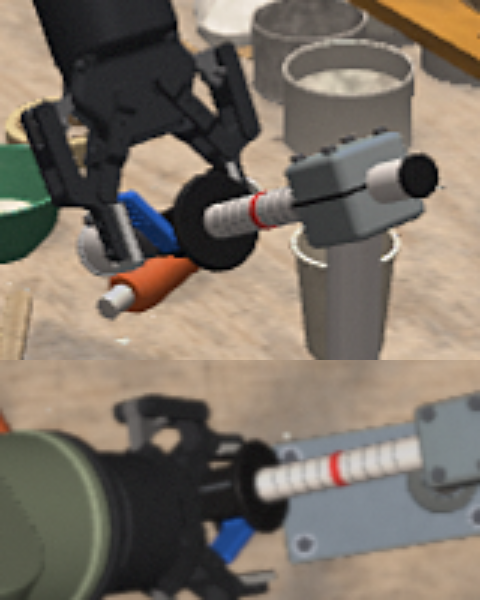

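Request:
send_rows --deltas "0 0.004 0 0 0 0 0.070; 0 0.004 0 0 0 0 0.070; 0 0.004 0 0 0 0 0.070; 0 0.004 0 0 0 0 0.070; 0 0.004 0 0 0 0 0.070; 0 0.004 0 0 0 0 0.070; 0 0.004 0 0 0 0 0.070; 0 0.004 0 0 0 0 0.070; 0 0.004 0 0 0 0 0.070; 0 0.002 0 0 0 0 0.070; 0 0.002 0 0 0 0 0.070; 0 0 0 0 0 0 0.070"

```text
time: 8.63
tcp_pos: [0.5013, 0.3689, 0.1778]
tool_rot: [0.258, 0.963, 0.069, 0.019]
contact_force: [-1.8, 1.8, -0.6]
gripper_width: 0.0697
```

```bash
python3 - <<'E'
from h import *
s=go(P(.104,-.017,-.016));print(s["contact_force"]@Y);look(8)
x,y,w,h=270,165,130,60
cv2.imwrite("pics/s8z.png",cv2.resize(cv2.imread("pics/scene8.png")[y:y+h,x:x+w],None,fx=6,fy=6,interpolation=cv2.INTER_CUBIC))
x,y,w,h=255,205,130,65
cv2.imwrite("pics/t8z.png",cv2.resize(cv2.imread("pics/top8.png")[y:y+h,x:x+w],None,fx=6,fy=6,interpolation=cv2.INTER_CUBIC))
E
```

```text
t 8.63 w 0.0697 F [-1.8  1.8 -0.6] tcp pipe(x,s,z)mm [-16.7 117.8 -15.3]
rotvec [-0. -0. -0.] shift cur axes mm [-0.3 13.8  0.7] shift target axes mm [-0.3 13.8  0.7]
2.0208824688320193
```

View pics/s8z.png

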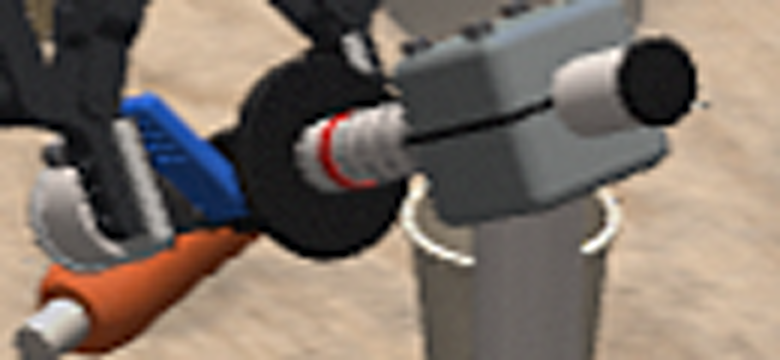

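View pics/t8z.png

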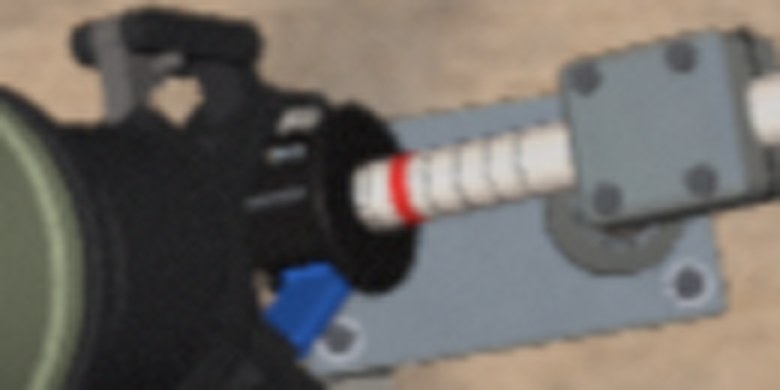

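Request:
send_rows --deltas "0 0.003 0 0 0 0 0.070; 0 0.003 0 0 0 0 0.070; 0 0.003 0 0 0 0 0.070; 0 0.002 0 0 0 0 0.070; 0 0.002 0 0 0 0 0.070; 0 0 0 0 0 0 0.070; 0 0 0 0 0 0 0.070"

```text
time: 9.32
tcp_pos: [0.5028, 0.3581, 0.1842]
tool_rot: [0.258, 0.963, 0.069, 0.019]
contact_force: [-1.2, 1.7, -0.4]
gripper_width: 0.0702
```

```bash
cat >> h.py <<'E'
def zo(k,s=None):
    out=[]
    for n,(x,y,w,h) in(("scene",(290,165,65,45)),("top",(295,210,65,45))):
        im=cv2.imread(f"pics/{n}{k}.png")
        for dr in ([0,1] if s else [0]):
            z=cv2.resize(im[y:y+h,x:x+w],None,fx=6,fy=6,interpolation=cv2.INTER_CUBIC)
            if dr:
                t=np.linspace(0,6.28,60)
                for r in(.010,.029):
                    q=((proj(n,[P(s,r*np.cos(a),r*np.sin(a)-.0006) for a in t])-[x,y]+.5)*6).astype(int);cv2.polylines(z,[q.reshape(-1,1,2)],0,(0,255,255),1)
            out.append(z)
    if s: out=[np.hstack(out[:2]),np.hstack(out[2:])]
    cv2.imwrite(f"pics/z{k}.png",np.vstack(out))
E
python3 - <<'E'
from h import *
s=go(P(.104,-.017,-.016));print(s["contact_force"]@Y);look(9);zo(9,.086)
E
```

```text
t 9.32 w 0.0702 F [-1.2  1.7 -0.4] tcp pipe(x,s,z)mm [-16.8 105.1 -15.3]
rotvec [-0. -0. -0.] shift cur axes mm [-0.2  1.1  0.7] shift target axes mm [-0.2  1.1  0.7]
1.8167655670933422
```

View pics/z9.png

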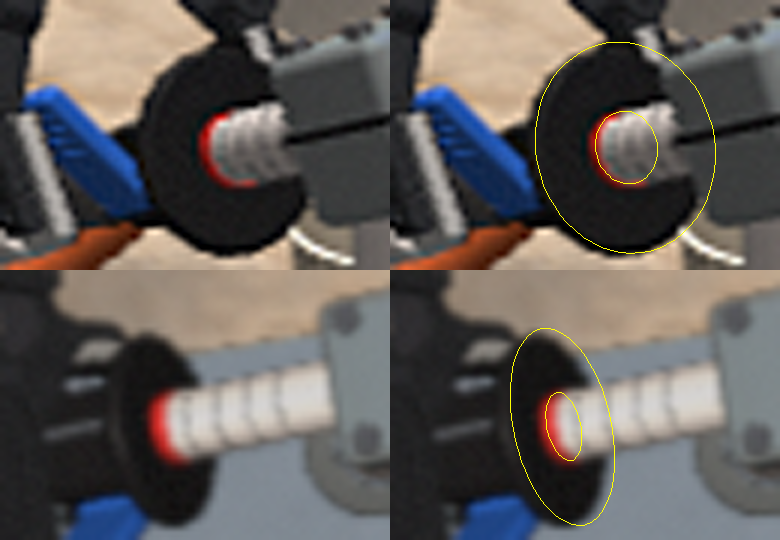

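```bash
cat >> h.py <<'E'
def redarea(k):
    r=[]
    for n in("scene","top"):
        im=cv2.imread(f"pics/{n}{k}.png").astype(float)
        x,y,w,h=(305,175,35,30) if n=="scene" else (310,222,30,30)
        c=im[y:y+h,x:x+w];v=np.clip(c[...,2]-np.maximum(c[...,0],c[...,1])-25,0,None)
        yy,xx=np.mgrid[y:y+h,x:x+w];S=v.sum()
        r.append((n,round(S),round((v*xx).sum()/S,1),round((v*yy).sum()/S,1)))
    return r
E
python3 - <<'E'
from h import *
for k in(0,4,7,8,9): print(k,redarea(k))
r=dict(z=0)
E
```

```text
0 [('scene', 2364, np.float64(325.1), np.float64(189.2)), ('top', 3178, np.float64(321.3), np.float64(236.1))]
4 [('scene', 2535, np.float64(324.9), np.float64(189.2)), ('top', 3536, np.float64(321.3), np.float64(236.1))]
7 [('scene', 2441, np.float64(325.3), np.float64(189.4)), ('top', 3549, np.float64(321.3), np.float64(236.1))]
8 [('scene', 2941, np.float64(321.9), np.float64(191.1)), ('top', 3689, np.float64(321.3), np.float64(236.0))]
9 [('scene', 3207, np.float64(320.3), np.float64(191.8)), ('top', 3269, np.float64(321.5), np.float64(235.9))]
```

Request:
send_rows --deltas "0 0.002 0 0 0 0 0.070; 0 0 0 0 0 0 0.070; 0 0 0 0 0 0 0.070"

```text
time: 9.67
tcp_pos: [0.5031, 0.3564, 0.1852]
tool_rot: [0.258, 0.963, 0.069, 0.019]
contact_force: [0.1, 1.5, -1.9]
gripper_width: 0.07
```

```bash
python3 - <<'E'
from h import *
s=go(P(.104,-.017,-.016));print(s["contact_force"]@Y);look(10);zo(10);print(redarea(10))
E
```

```text
t 9.67 w 0.07 F [ 0.1  1.5 -1.9] tcp pipe(x,s,z)mm [-16.7 103.2 -15.3]
rotvec [-0. -0. -0.] shift cur axes mm [-0.3 -0.8  0.7] shift target axes mm [-0.3 -0.8  0.7]
2.259782744163979
[('scene', 2540, np.float64(319.4), np.float64(192.5)), ('top', 1705, np.float64(322.0), np.float64(236.0))]
```

View pics/z10.png

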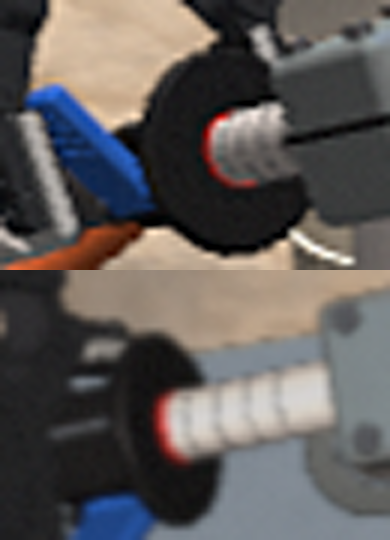

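Request:
send_rows --deltas "0 0 0 0 0 0 0.068; 0 0 0 0 0 0 0.066; 0.001 0 0 0 0 0 0.064; 0.001 0 0 0 0 0 0.062; 0.001 0 0 0 0 0 0.060; 0.001 0 0 0 0 0 0.058; 0 0 0 0 0 0 0.058" --force 40

```text
time: 10.35
tcp_pos: [0.5069, 0.3571, 0.185]
tool_rot: [0.258, 0.963, 0.069, 0.019]
contact_force: [-2.2, 3.1, 0.2]
gripper_width: 0.0578
```

```bash
python3 - <<'E'
from h import *
s=go(P(.1032,-.012,-.016));f=s["contact_force"];print("Fxyz",f@X,f@Y,f@Z);look(11);zo(11);print(redarea(11))
E
```

```text
t 10.35 w 0.0578 F [-2.2  3.1  0.2] tcp pipe(x,s,z)mm [-12.8 103.4 -15.3]
rotvec [-0. -0. -0.] shift cur axes mm [0.8 0.2 0.7] shift target axes mm [0.8 0.2 0.7]
Fxyz -1.7587687543980135 2.849058600781847 1.9262579915167823
[('scene', 2125, np.float64(322.2), np.float64(190.2)), ('top', 1771, np.float64(322.0), np.float64(235.9))]
```

View pics/c11.png

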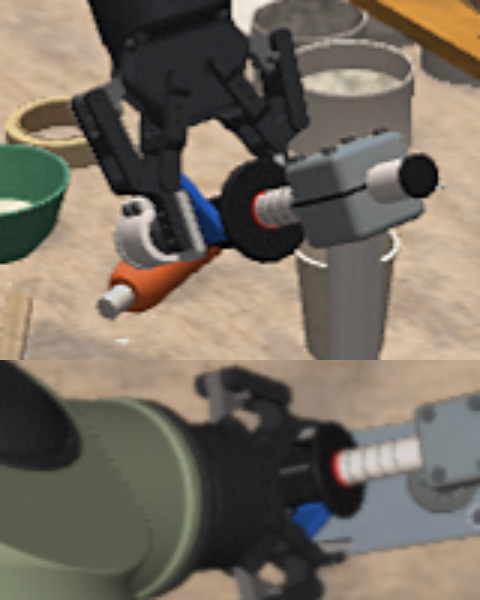

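Request:
send_rows --deltas "0.001 0 0 0 0 0 0.056; 0.001 0 0 0 0 0 0.054; 0.001 0 0 0 0 0 0.052; 0.001 0 0 0 0 0 0.050; 0.001 0 0 0 0 0 0.048; 0.001 0 0 0 0 0 0.046; 0 0 0 0 0 0 0.046"

```text
time: 11.03
tcp_pos: [0.5131, 0.3579, 0.185]
tool_rot: [0.258, 0.963, 0.069, 0.019]
contact_force: [-2.5, 3.3, -1.7]
gripper_width: 0.0461
```

```bash
python3 - <<'E'
from h import *
s=go(P(.1032,-.0045,-.016));f=s["contact_force"];print("Fxyz",f@X,f@Y,f@Z);look(12);zo(12);print(redarea(12))
E
```

```text
t 11.03 w 0.0461 F [-2.5  3.3 -1.7] tcp pipe(x,s,z)mm [ -6.6 103.3 -15.4]
rotvec [-0. -0. -0.] shift cur axes mm [2.1 0.1 0.6] shift target axes mm [2.1 0.1 0.6]
Fxyz -1.9999818274858236 3.9434641948366527 0.31848306023553463
[('scene', 1747, np.float64(324.7), np.float64(189.0)), ('top', 1764, np.float64(322.0), np.float64(235.9))]
```

View pics/z12.png

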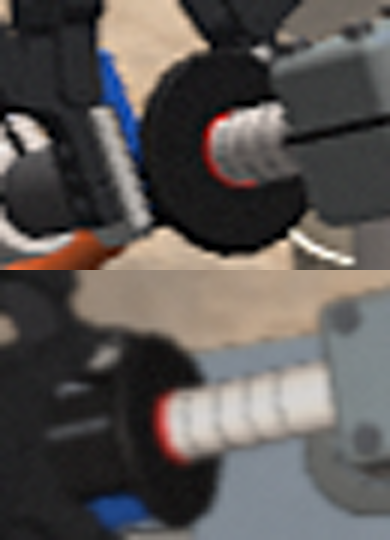

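Rim still on mid-band; lever nearly closed. Final squeeze.

Request:
send_rows --deltas "0.001 0 0 0 0 0 0.044; 0.001 0 0 0 0 0 0.042; 0 0 0 0 0 0 0.036; 0 0 0 0 0 0 0.030; 0 0 0 0 0 0 0.030; 0 0 0 0 0 0 0.030; 0 0 0 0 0 0 0.030; 0 0 0 0 0 0 0.030"

```text
time: 11.8
tcp_pos: [0.5136, 0.3582, 0.1852]
tool_rot: [0.258, 0.963, 0.069, 0.018]
contact_force: [-13.4, 2.6, 4.5]
gripper_width: 0.0402
```

```bash
python3 - <<'E'
from h import *
s=go(P(.1032,-.0045,-.016));f=s["contact_force"];print("Fxyz",f@X,f@Y,f@Z);look(13);zo(13);print(redarea(13))
E
```

```text
t 11.8 w 0.0402 F [-13.4   2.6   4.5] tcp pipe(x,s,z)mm [ -6.1 103.5 -15.1]
rotvec [0.  0.1 0. ] shift cur axes mm [1.6 0.3 0.9] shift target axes mm [1.6 0.3 0.9]
Fxyz -12.923736034458452 1.6805308027155657 6.120754892982014
[('scene', 1956, np.float64(322.6), np.float64(190.8)), ('top', 1762, np.float64(322.0), np.float64(235.9))]
```

View pics/c13.png

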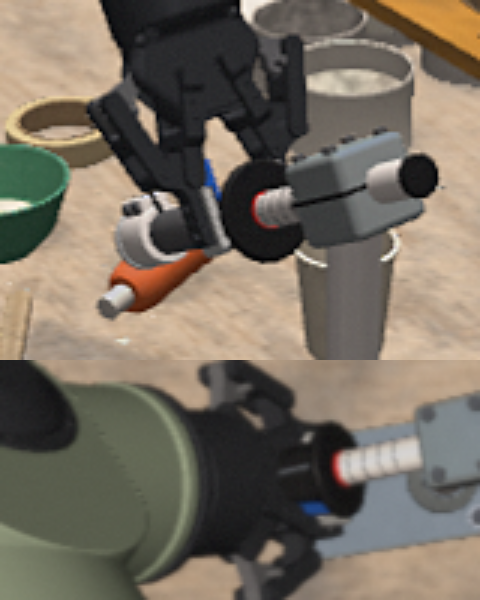

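Request:
send_rows --deltas "-0.0008 0 0 0 0 0 0.030; -0.0006 0 0 0 0 0 0.030; 0 0 0 0 0 0 0.030; 0 0 0 0 0 0 0.030; 0 0 0 0 0 0 0.030; 0 0 0 0 0 0 0.030"

```text
time: 12.4
tcp_pos: [0.5135, 0.3582, 0.1852]
tool_rot: [0.258, 0.964, 0.069, 0.019]
contact_force: [-1.7, 5.2, 1.0]
gripper_width: 0.0403
```

```bash
python3 - <<'E'
from h import *
s=go(P(.1032,-.0045,-.016));f=s["contact_force"];print("Fxyz",f@X,f@Y,f@Z,s["ft_torque"]);look(14);zo(14);print(redarea(14))
n="scene"
print([proj(n,P(.0857+y,-.0015-.020-.042*np.sin(a),-.004+.042*np.cos(a))).round(1).tolist()[0] for a in (0,.06,.15) for y in(.0125,.0355)])
a=cv2.imread("pics/scene14.png")[160:220,285:345];cv2.imwrite("pics/l14.png",cv2.resize(a,None,fx=9,fy=9,interpolation=cv2.INTER_CUBIC))
E
```

```text
t 12.4 w 0.0403 F [-1.7  5.2  1. ] tcp pipe(x,s,z)mm [ -6.1 103.4 -15.1]
rotvec [-0. -0. -0.] shift cur axes mm [1.6 0.2 0.9] shift target axes mm [1.6 0.2 0.9]
Fxyz -0.9872377904436859 4.1499041416538125 3.590051137138067 [ 1.24897347  0.96740754 -0.41361232]
[('scene', 1942, np.float64(322.6), np.float64(190.8)), ('top', 1744, np.float64(322.0), np.float64(235.9))]
[[307.1, 171.7], [300.2, 173.7], [305.8, 172.2], [299.0, 174.2], [304.0, 173.1], [297.3, 175.1]]
```

View pics/l14.png

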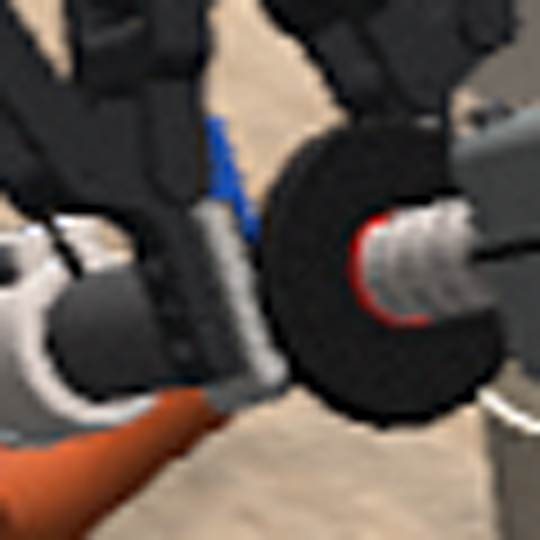

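```bash
python3 -c "
from station import *
print(observe()['gripper_width'],job_done())"
```

```text
the job is handed in; nothing more can be done
0.04014208692823705 None
```

I opened the lever with the closed fingertips and put the open hand round the collar and lever. I then pushed the collar up until its rim lay on the red band and squeezed the lever shut. The job was handed in at about 12.5 s, with the hand still gripping at 40 N. I get no verdict, so the following are my own last checks.

- **Rim on the band:** in the top view about 48% of the band still showed (50% is centred). I put the rim within about 1 mm of the middle, and it did not shift during the squeeze.
- **Lever:** it stood upright against the pad. Finger opening was a steady 40.1–40.3 mm, against 41 mm given for closed.
- **Grip:** the sideways force on the hand was about 1 N, so the 40 N was shared evenly between collar and lever. I could not measure the force on each separately.
- **Bystanders:** the hand never went near the pen, sanding block or cup. I did not measure their places again at the end.

**Disagreements:**
- The hand settled about 1.5 mm further to the stand's -x side than I had measured. This pushed the hand sideways with 13 N, so I shifted it back to balance the grip.
- The amount of red seen in the scene view was unreliable, probably because of the orange tool in the picture. I relied on the top view for the rim.

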